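Scan a sample bottle in and stow it in the crate

TASK

Log in the sample bottle that stands on the bench: take the bar-code scanner from its white tray, aim it squarely at the middle of the bottle's label from about 10 cm away, and hold it steady there for a good second so that it reads. Lay the scanner back in its tray, flat and button side up as it was found, and stand the bottle in the one empty cell of the divided crate; set both down, do not drop them. Leave the stored bottles and everything else as they are.

Things in the scene. Friction and masses are not known exactly. Their poses are not given: they have to be found in the camera images.
- scanner: Cordless in-line bar-code scanner, grey plastic, 0.19 kg, 150 mm long, lying flat in the white tray; reads by itself. Handle 42 wide, 30 high (80 mm behind to 24 ahead of origin, widening from 11); head 58 wide, 36 high (23 to 70 ahead), dark red window on its front end. Origin: centre of underside, below the centre of mass; x = out of the window (aiming line), z = up (button side).
- window (a point): Centre of the scanner's window, on its front end: 70 mm ahead of the scanner's origin and 19 mm above its underside. x = aiming line outwards, z = up through the button side.
- handle (a point): Good place to grip the scanner from above, across its 42 mm width: on its centre line, 12 mm behind the origin, 20 mm above its underside (10 mm below the top of the handle).
- tray: Shallow white plastic tray in which the scanner is kept, fixed to the bench, 240 mm (x) by 160 mm (y), floor 4 mm thick, rim 12 mm above the bench and 4 mm thick. Origin: centre of the underside, on the bench; z up. It stands turned about z. The scanner's origin is 4 mm above the tray's origin when it lies on the tray's floor.
- bottle: The sample bottle to log in: amber glass, 0.22 kg, standing on the bench outside the crate, same kind as those in it. Round body 56 mm in diameter, 85 high, sloping shoulder, blue screw cap 38 mm in diameter from 101 to 125 mm above the underside. Origin: centre of the underside; z up; x = horizontal direction in which the label faces.
- label (a point): Middle of the white paper bar-code label (40 mm high, 40 mm wide around the curve) on the side of the sample bottle, 28.5 mm from the bottle's axis along its x, 50 mm above its underside. x = straight out of the label, z up. At the start it faces to the robot's right (-y), turned up to 0.25 rad back towards the robot or 0.45 rad away from it.
- cap (a point): Middle of the sample bottle's cap, on its axis, 113 mm above the underside (12 mm below the top): the place to grip it from above; a grasp here clears the neighbours in the crate.
- crate: Grey plastic divided crate, fixed, 166 x 166 mm (176 over the rim), 62 mm high; walls, cross-shaped divider and floor 4 mm thick: four cells 77 mm square inside, centres 40.5 mm from the crate's centre along its x and its y. Origin: centre of the underside, on the bench; z up. Three cells hold a bottle, one is empty.
- free_cell: Centre of the floor of the one empty cell of the crate (on the floor's upper face, 4 mm above the bench; a bottle standing there has its origin at this height). A flat moulding mark 24 mm across, no obstacle.
- stored1: Bottle already stored in a cell of the crate, same shape as the sample bottle. Origin: centre of its underside, z up.
- stored2: Another stored bottle, same shape. Origin: centre of its underside, z up.
- stored3: Another stored bottle, same shape. Origin: centre of its underside, z up.
- jar: Bystander: squat white wide-mouth plastic jar without label, 66 mm in diameter, 71 mm high, standing loose on the bench near the sample bottle. Origin: centre of its underside, z up.
- filter_holder: Bystander: amber-yellow plastic membrane-filter holder with an open funnel on top, 78 mm in diameter at its mouth, 98 mm high, standing loose on the bench beyond the sample bottle. Origin: centre of its underside, z up.
Mind the look-alikes: they are no part of the job. Leave any purple look-alike of the bottle alone.

How it is judged:
On the way:
1. the label is read: for 1 s the window is 50 to 160 mm from it, its middle within 12 mm of the aiming line both ways, squareness within 0.42 rad, scanner below 0.03 m/s and 0.2 rad/s (x of label in the frame of window between 0.05 and 0.16 m and y of label in the frame of window between -0.012 and 0.012 m and z of label in the frame of window between -0.012 and 0.012 m and x of window in the frame of label above 0.04 m and angle between the x axis of scanner and the x axis of bottle, either way round below 0.42 rad and linear speed of scanner below 0.03 m/s and angular speed of scanner below 0.2 rad/s), for 1 s.
At the end, for the whole second after the job is handed in: The label was read; the scanner lies at rest on its tray's floor, button up (tilt under 0.05 rad, origin within 100 mm along and 65 mm across of the tray's centre); the bottle stands at rest on the floor of the empty cell, within 16 mm of its centre, tilt under 0.1 rad (horizontal distance between bottle and free_cell below 0.016 m and height (world z) of bottle below 0.01 m and angle between bottle's own z axis and vertical below 0.1 rad and linear speed of each of bottle, scanner below 0.02 m/s and z of scanner in the frame of tray below 0.009 m and angle between scanner's own z axis and vertical below 0.05 rad and x of scanner in the frame of tray between -0.1 and 0.1 m and y of scanner in the frame of tray between -0.065 and 0.065 m); the robot touches nothing.
It fails at once if the jar or the filter holder is moved more than 30 mm or tipped more than 0.4 rad (distance of any of jar, filter_holder from where it was at the start of the episode above 0.03 m or angle between any of jar, filter_holder's own z axis and vertical above 0.4 rad).
It fails at once if a stored bottle is moved more than 30 mm or tipped more than 0.4 rad (distance of any of stored1, stored2, stored3 from where it was at the start of the episode above 0.03 m or angle between any of stored1, stored2, stored3's own z axis and vertical above 0.4 rad).
It fails at once if the sample bottle is tipped over (more than 0.7 rad) (angle between bottle's own z axis and vertical above 0.7 rad).
It fails at once if the sample bottle is dropped or thrown (faster than 0.5 m/s with no finger on it, a fall of some 13 mm) (linear speed of bottle above 0.5 m/s and contact force between the fingers and bottle below 0.3 N).
It fails at once if the scanner is dropped or thrown (faster than 0.5 m/s with no finger on it, a fall of some 13 mm) (linear speed of scanner above 0.5 m/s and contact force between the fingers and scanner below 0.3 N).
It also fails if it takes over 64 s, if anything falls off the work surface, if the arm or the gripper's body presses on something with over 40 N, if the wrist force passes 120 N, or if a joint passes its speed limit or range.

ROBOT

A 6-joint arm with a two-finger parallel gripper is mounted at the origin on the work surface. World frame = base frame: x ahead of the robot, y to its left, z up, the work surface at z = 0. Lengths are in m, angles in rad, forces in N, time in s.
With the tool pointing down it reaches from about 0.3 to 0.775 m from the base axis. Payload 14.6 kg.
Tool frame: the origin (TCP) lies midway between the tips of the shut fingers; the grasp point (between the pads) lies 19 mm behind it (ctrl.pinch_z is the z of the grasp point in the tool frame, in m); z points along the fingers, y is the line along which they close (so a half turn about z gives the same grasp; the last joint's range is limited). The gripper opens to 94 mm and grips with 3 to 60 N. Pads are 16 mm wide; open, the fingers measure 119 mm over their backs; the gripper's body (75 mm by 177 mm) begins 78 mm behind the grasp point.
Start: joints at [-1.225, 0.3, 1.521, -0, 1.321, -0.067], TCP at [0.221, -0.504, 0.205] pointing down, gripper open.
Joint ranges: [-3.03, 3.03], [-0.79, 2.21], [0.23, 2.52], [-1.04, 4.18], [0, 3.07], [-2.55, 2.55]. Speed limits (rad/s): [2.22, 2.22, 2.57, 3.14, 3.14, 3.14].

INTERFACE

Orientations are given as [roll, pitch, yaw] about the fixed x, y, z axes, in that order (R = Rz(yaw) Ry(pitch) Rx(roll)).
In Python, from station import ctrl, camera, ticket gives the robot as it stands. The module is installed in compiled form; this text tells all that it offers.
- The arm moves only by the shell command python3 -m inch 'ROWS' [FORCE]. ROWS is text: rows parted by semicolons, each of 7 numbers parted by spaces: the opening, from -1 (shut) to 1 (fully open), then the shift along the tool's x, y, z in units of 0.03 m (1.0 is 0.03 m), then the turn, a rotation vector about the tool's x, y, z in units of 10 degrees (1.0 is 10 degrees). In form: grip dx dy dz rx ry rz; .... A call has 1 to 10 rows; each row shifts and turns the commanded pose from where the row before left it, along the tool's axes as they then stand; what a row does not reach is not made up. A row lasts 1/8 s, in which the tool goes at most 62.5 mm and 10.7 degrees, less where a joint would pass 70% of its speed; a pose out of reach is approached as far as the arm can. A call with a number of a shift or a turn outside -1 to 1 is refused whole. A call with a gripper value outside its range is refused whole. The fingers move at their own pace and stop on an object; FORCE is the grip in N (left out, the last holds). Time passes only in rows, so rows that do not move let the fingers close. It gives the time, the measured TCP pose, the force, the opening and the grip force at its end, in the units of the state.
- ctrl.get_obs(): the state, without advancing time (a new reading comes with each control period).
- camera(name): name is "scene" or "top"; returns a dict with "img" (420x560x3 uint8, blue, green, red), "range_z" (420x560 float32, m along the optical axis (not along the pixel's ray), 0 where there is no reading), "intrinsics" (3x3 intrinsics, pixels), "k1" (the pictures are not rectified: a ray, as slopes to the right and down, at radius r is drawn at 1 + k1 r^2 times it, then the intrinsics apply), "view" (4x4, takes a point from world to camera coordinates). Camera axes: x right, y down, z forward; pixel columns grow to the right and rows downward; lengths in m; the calibration is good to about 2 mm. A picture is of the moment at which its call begins.
- ticket.hand_in(): hands the job in; it is judged then, once.
The state is a dict: "time_s": time; "qpos": joint angles; "joint_vel": joint speeds; "tau": joint torques, N m; "ee_pos": TCP position; "eef_rot": TCP orientation; "force": force on the tool from outside, world axes, zero at the start; "moment": the same for the moment, N m; "grip_width": finger opening in m; "grip_force": force on a finger pad.
Only numpy, scipy, OpenCV 4.12 (cv2) and the standard library are available. Lean on these libraries where they do the work, as an engineer would, in place of code of your own. Each camera call takes 0.05 s, during which the arm holds its last target. There are 200 camera calls.

## Working session

There is one attempt and no reset: what is moved stays moved. The work goes in short steps, Python scripts to look and compute and a shell command to move; the robot and the scene stay as the last step left them, time stands still between calls to the robot, and variables do not carry over. Pictures are saved under pics/ and viewed, at most 10 in all, crops included, and the job is handed in when it is done.

```bash
mkdir -p pics; cat > h.py <<'E'
import numpy as np, cv2
from station import ctrl, camera, ticket
def snap(n):
    c=camera(n); np.savez(f'pics/{n}.npz',**{k:np.array(v) for k,v in c.items()}); return c
def cloud(c):
    z=c['range_z']; h,w=z.shape; K=np.array(c['intrinsics']); k1=float(c['k1'])
    u,v=np.meshgrid(np.arange(w),np.arange(h))
    p=np.stack([u,v],-1).reshape(-1,1,2).astype(float)
    n=cv2.undistortPoints(p,K,np.array([k1,0,0,0.])).reshape(h,w,2)
    P=np.dstack([n[...,0]*z,n[...,1]*z,z])
    V=np.array(c['view']); W=(P-V[:3,3])@V[:3,:3]
    W[z<=0]=np.nan
    return W
E
python3 - <<'E'
from h import *
for n in ['scene','top']:
    c=snap(n); cv2.imwrite(f'pics/{n}0.png',c['img']); V=np.array(c['view']); print(n,-V[:3,:3].T@V[:3,3],V[2,:3],c['k1'])
o=ctrl.get_obs(); print(o['ee_pos'],o['eef_rot'],o['grip_width'],ctrl.pinch_z,o['time_s'])
E
```

```text
scene [0.97115358 0.41008805 0.9988316 ] [-0.35678688 -0.37107259 -0.85732623] 0.023063556595260486
top [0.42575483 0.04456046 1.24210087] [ 0.12437842 -0.01055018 -0.99217877] 0.015602943855110667
[ 0.22056965 -0.50358901  0.20495481] [-3.14058642e+00 -5.39130165e-05  4.12833326e-01] 0.09385306176412239 -0.0188 0.1
```

View pics/scene0.png

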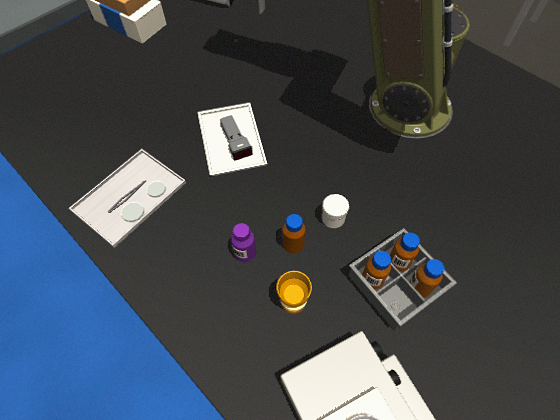

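View pics/top0.png

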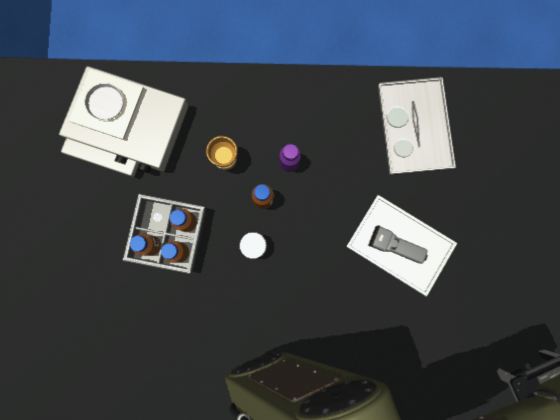

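The scene view shows the amber bottle at about (293,233), its purple look-alike at (241,243), the scanner in its tray at (236,140), and the crate with its empty cell at (398,297). In the top view the bottle is at (263,195), the scanner at (398,243) pointing left towards it, and the free cell at (157,217). A sliver of the label shows at about (272,200).

```bash
cat > m.py <<'E'
from h import *
def ld(n): return dict(np.load(f'pics/{n}.npz'))
def box(W,u0,u1,v0,v1,zl,zh,extra=None):
    S=np.zeros(W.shape[:2],bool); S[v0:v1,u0:u1]=1
    m=S&(W[...,2]>zl)&(W[...,2]<zh)
    if extra is not None: m&=extra
    return W[m]
c=ld('top'); W=cloud(c); hsv=cv2.cvtColor(c['img'],cv2.COLOR_BGR2HSV)
blue=(hsv[...,0]>100)&(hsv[...,0]<125)&(hsv[...,1]>120)
print('bench z',np.nanmedian(W[270:300,300:340,2]))
def circ(P):
    (x,y),r=cv2.minEnclosingCircle(P[:,:2].astype(np.float32)); return np.round([x,y,r,np.median(P[:,2]),len(P)],4)
for nm,b in dict(bottle=(245,285,175,215),s1=(165,197,200,234),s2=(125,155,230,258),s3=(160,188,238,268)).items():
    P=box(W,*b,.119,.132,blue); print(nm,circ(P),P[:,:2].mean(0))
print('jar',circ(box(W,235,272,228,264,.06,.08)))
print('fh',circ(box(W,200,245,130,175,.09,.105)))
print('purple cap',circ(box(W,270,310,135,180,.119,.132)))
# scanner
g=hsv[...,2]<200
P=box(W,360,440,215,275,.025,.05); print('scanner',len(P),np.median(P[:,2]),P[:,2].max())
r=cv2.minAreaRect((P[:,:2]*1000).astype(np.float32)); print(r)
P2=P[:,:2]; mu=P2.mean(0); _,_,vt=np.linalg.svd(P2-mu); print(mu,vt[0],np.arctan2(*vt[0][::-1]))
H=P[P[:,2]>.0375]; L=P[P[:,2]<.0365]; print('head',H.mean(0),len(H),'handle',L.mean(0),len(L))
# tray rim
gray=c['img'].min(-1)>150
m=np.zeros(gray.shape,bool); m[190:300,340:462]=1
T=W[m&gray&(W[...,2]<.02)&(W[...,2]>-.005)]; print('tray',cv2.minAreaRect((T[:,:2]*1000).astype(np.float32)),np.median(T[:,2]))
# crate rim
R=box(W,118,212,188,278,.055,.068); r=cv2.minAreaRect((R[:,:2]*1000).astype(np.float32)); print('crate',r)
print(W[217,152:164:3])
# enlarged crop of bottle
s=cv2.resize(c['img'][165:225,235:305],None,fx=8,fy=8,interpolation=cv2.INTER_CUBIC); cv2.imwrite('pics/b0.png',s)
E
python3 m.py
```

```text
bench z 0.0005927924072631568
bottle [6.043e-01 7.630e-02 1.940e-02 1.253e-01 1.790e+02] [0.60389823 0.07625088]
s1 [5.388e-01 2.818e-01 1.980e-02 1.293e-01 1.690e+02] [0.53693079 0.28058611]
s2 [4.726e-01 3.749e-01 1.940e-02 1.287e-01 1.880e+02] [0.47195173 0.3731425 ]
s3 [4.555e-01 2.990e-01 1.920e-02 1.288e-01 1.730e+02] [0.45519428 0.29868732]
jar [4.745e-01 9.830e-02 3.360e-02 7.130e-02 5.170e+02]
fh [7.141e-01 1.837e-01 3.920e-02 9.720e-02 1.530e+02]
purple cap [7.089e-01 6.600e-03 2.020e-02 1.250e-01 1.860e+02]
scanner 1031 0.03645495688695755 0.046637604999565305
((481.3677062988281, -289.5229187011719), (153.92430114746094, 58.426265716552734), 69.03658294677734)
[ 0.48283779 -0.28157994] [0.36314253 0.9317336 ] 1.199157858862027
head [ 0.49610356 -0.25058034  0.04042854] 426 handle [ 0.47247705 -0.30622363  0.03333129] 518
tray ((487.006591796875, -302.51983642578125), (250.1159210205078, 170.71876525878906), 58.944820404052734) 0.005279522148412414
crate ((503.0555419921875, 329.477294921875), (176.88587951660156, 176.10618591308594), 80.12615966796875)
[[5.48766605e-01 3.75695408e-01 5.60722189e-03]
 [5.49415842e-01 3.68929463e-01 4.63545124e-04]
 [5.48826473e-01 3.58926398e-01 7.75471031e-03]
 [5.49248994e-01 3.51535489e-01 4.89299514e-03]]
```

View pics/b0.png

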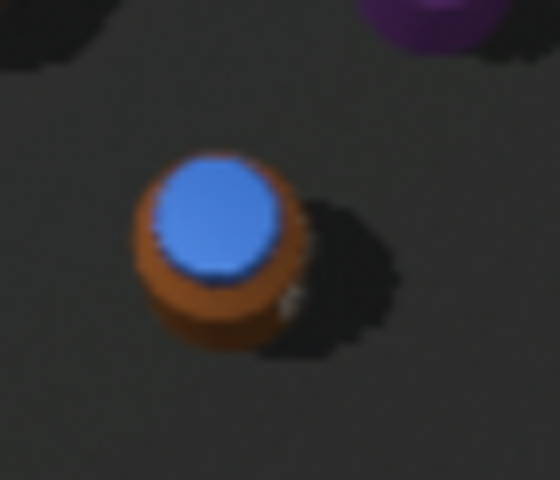

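```bash
cat > lab.py <<'E'
from h import *
def lab(c,C,r=.0283,step=.06):
    # sample cylinder surface azimuth vs. z, print mean brightness and saturation
    V=np.array(c['view']); K=np.array(c['intrinsics']); im=c['img'].astype(np.float32)
    az=np.arange(-3.1,0.2,step)
    zs=np.linspace(.035,.066,8)
    for a in az:
        n=np.array([np.cos(a),np.sin(a),0]); P=np.array([[C[0]+r*n[0],C[1]+r*n[1],z] for z in zs])
        cam=-V[:3,:3].T@V[:3,3]; inc=np.mean([(cam-p)@n/np.linalg.norm(cam-p) for p in P])
        Q=P@V[:3,:3].T+V[:3,3]; s=Q[:,:2]/Q[:,2:]; s=s*(1+float(c['k1'])*(s**2).sum(1,keepdims=True))
        uv=(s*[K[0,0],K[1,1]]+[K[0,2],K[1,2]]).astype(np.float32)
        v=cv2.remap(im,uv[None,:,0],uv[None,:,1],cv2.INTER_LINEAR)[0]
        if inc>0: print(round(a,2),round(inc,2),uv.mean(0).round(1),'B-R',(v[:,0]-v[:,2]).round().astype(int))
if __name__=='__main__':
    c=dict(np.load('pics/top.npz')); lab(c,(.604,.0763))
E
python3 lab.py; python3 - <<'E'
import numpy as np
c=np.load('pics/top.npz')['img']
for ch in (0,2): print(c[190:210,255:280,ch])
E
```

```text
-3.1 0.13 [262.4 207. ] B-R [-33 -35 -36 -38 -38 -38 -38 -38]
-3.04 0.13 [263. 207.] B-R [-33 -35 -37 -38 -39 -39 -38 -38]
-2.98 0.13 [263.7 206.9] B-R [-34 -35 -37 -38 -38 -38 -37 -37]
-2.92 0.13 [264.3 206.8] B-R [-33 -35 -37 -37 -37 -37 -36 -36]
-2.86 0.13 [264.9 206.6] B-R [-32 -35 -36 -36 -36 -36 -36 -36]
-2.8 0.13 [265.6 206.4] B-R [-33 -35 -36 -36 -37 -37 -37 -37]
-2.74 0.12 [266.2 206.2] B-R [-34 -35 -36 -37 -38 -38 -38 -38]
-2.68 0.12 [266.8 206. ] B-R [-34 -35 -36 -38 -38 -38 -38 -38]
-2.62 0.12 [267.3 205.7] B-R [-33 -35 -37 -37 -37 -38 -38 -38]
-2.56 0.11 [267.9 205.4] B-R [-34 -36 -36 -37 -37 -38 -38 -39]
-2.5 0.11 [268.4 205. ] B-R [-32 -33 -35 -36 -37 -37 -37 -37]
-2.44 0.11 [268.9 204.6] B-R [-31 -33 -35 -35 -34 -34 -34 -34]
-2.38 0.1 [269.4 204.2] B-R [-30 -30 -29 -28 -27 -27 -27 -26]
-2.32 0.1 [269.9 203.7] B-R [-23 -21 -20 -19 -19 -18 -17 -17]
-2.26 0.09 [270.3 203.3] B-R [-16 -16 -15 -15 -15 -14 -15 -16]
-2.2 0.09 [270.7 202.8] B-R [-14 -14 -15 -15 -14 -14 -14 -14]
-2.14 0.08 [271.1 202.3] B-R [-14 -14 -13 -12 -11 -11 -12 -13]
-2.08 0.07 [271.4 201.7] B-R [-10  -9
[... 4029 characters left out ...]
08 105 103  99  87  65  56  72  66  41
   26  21  22  23  23  22  23]
 [ 63  64  66  77  92 102 103 101 100  93  78  62  56  52  53  63  49  29
   23  23  22  22  24  23  23]
 [ 59  62  61  60  61  60  59  58  57  56  53  51  51  51  50  46  32  24
   23  22  24  25  24  23  23]
 [ 48  54  59  57  56  54  52  51  50  51  51  51  50  49  40  31  25  22
   23  23  23  23  23  23  25]
 [ 44  45  50  56  55  54  52  51  51  51  50  50  48  41  30  23  22  23
   22  22  22  23  26  25  28]
 [ 43  44  44  47  48  50  51  50  49  50  46  41  32  26  23  22  22  22
   22  23  24  27  38  42  43]
 [ 44  44  43  44  44  45  45  45  45  44  44  42  32  26  25  26  26  25
   26  25  28  38  44  44  44]]
```

The light sliver runs from azimuth −2.35 rad, at pixel (270,203), and its other edge is hidden. With the label ±0.70 rad wide, its middle is at about −1.65 rad. That is about 0.08 rad back towards the robot, which is inside the stated range.

```bash
cat > go.py <<'E'
import sys
from h import *
from scipy.spatial.transform import Rotation as R
x,y,z,yaw=map(float,sys.argv[1:5])
o=ctrl.get_obs(); A=R.from_euler('xyz',o['eef_rot']); B=R.from_euler('xyz',[np.pi,0,yaw])
d=np.array([x,y,z])-o['ee_pos']
print('t',round(o['time_s'],2),'pos',np.round(o['ee_pos'],4),'rot',np.round(o['eef_rot'],3),'w',round(o['grip_width'],4),'F',round(o['grip_force'],1))
print('shift before turn',np.round(A.inv().apply(d)/.03,2),'after turn',np.round(B.inv().apply(d)/.03,2),'turn',np.round(np.degrees((A.inv()*B).as_rotvec())/10,2))
E
python3 go.py .479 -.296 .12 1.203
```

```text
t 0.1 pos [ 0.2206 -0.5036  0.205 ] rot [-3.141 -0.     0.413] w 0.0939 F 0.0
shift before turn [10.67 -2.88  2.84] after turn [9.55 5.55 2.83] turn [-0.01 -0.   -4.53]
```

```bash
python3 -m inch '1 0 0 0 0 0 -0.75; 1 0 0 0 0 0 -0.76; 1 0 0 0 0 0 -0.76; 1 0 0 0 0 0 -0.76; 1 0 0 0 0 0 -0.75; 1 0 0 0 0 0 -0.75; 1 0.95 0.55 0 0 0 0; 1 0.95 0.55 0 0 0 0; 1 0.95 0.55 0 0 0 0; 1 0.95 0.55 0 0 0 0'
python3 -m inch '1 0.95 0.55 0 0 0 0; 1 0.95 0.55 0 0 0 0; 1 0.95 0.55 0 0 0 0; 1 0.95 0.55 0 0 0 0; 1 0.95 0.55 0.9 0 0 0; 1 0.95 0.55 0.9 0 0 0; 1 0 0 0.9 0 0 0; 1 0 0 0 0 0 0; 1 0 0 0 0 0 0'
python3 go.py .479 -.296 .008 1.203
```

```text
time_s: 1.35
ee_pos: [0.3239, -0.4203, 0.2052]
eef_rot: [-3.141, -0.0, 1.203]
force: [0.8, -0.2, 0.1]
grip_width: 0.0936
grip_force: 0.0
time_s: 2.48
ee_pos: [0.4771, -0.2975, 0.1255]
eef_rot: [3.141, 0.0, 1.203]
force: [0.5, 0.4, -0.2]
grip_width: 0.0941
grip_force: 0.0
t 2.48 pos [ 0.4771 -0.2975  0.1255] rot [3.141 0.    1.203] w 0.0941 F 0.0
shift before turn [0.07 0.04 3.92] after turn [0.07 0.04 3.92] turn [ 0.01  0.   -0.  ]
```

```bash
python3 -m inch '0.5 0.07 0.04 0.6 0 0 0; 0.5 0 0 0.8 0 0 0; 0.5 0 0 0.8 0 0 0; 0.5 0 0 0.8 0 0 0; 0.5 0 0 0.5 0 0 0; 0.5 0 0 0.35 0 0 0; 0.5 0 0 0.07 0 0 0; 0.5 0 0 0 0 0 0; 0.5 0 0 0 0 0 0'
python3 go.py .479 -.296 .008 1.203
```

```text
time_s: 3.6
ee_pos: [0.4792, -0.2957, 0.0075]
eef_rot: [3.141, 0.0, 1.203]
force: [0.5, -0.4, 0.2]
grip_width: 0.0706
grip_force: 0.0
t 3.6 pos [ 0.4792 -0.2957  0.0075] rot [3.141 0.    1.203] w 0.0706 F 0.0
shift before turn [-0.01 -0.   -0.02] after turn [-0.01 -0.   -0.02] turn [0.01 0.   0.  ]
```

```bash
python3 -m inch '-1 0 0 0 0 0 0; -1 0 0 0 0 0 0; -1 0 0 0 0 0 0; -1 0 0 0 0 0 0; -1 0 0 0 0 0 0; -1 0 0 0 0 0 0' 25
python3 -m inch '-1 0 0 -0.2 0 0 0; -1 0 0 -0.4 0 0 0; -1 0 0 -0.6 0 0 0; -1 0 0 -0.8 0 0 0; -1 0 0 -0.8 0 0 0; -1 0 0 0 0 0 0;-1 0 0 0 0 0 0'
cat > sc.py <<'E'
from h import *
o=ctrl.get_obs(); c=snap('top'); W=cloud(c); z0=o['ee_pos'][2]
import sys
x,y=o['ee_pos'][:2]; yaw=o['eef_rot'][2]
u=np.array([np.cos(yaw),np.sin(yaw)]); v=np.array([-u[1],u[0]])
D=W[...,:2]-[x,y]; a=D@u; b=D@v
zt=W[...,2]-z0
print('z',z0,'F',o['grip_force'],'w',o['grip_width'])
# head top
m=(a>.02)&(a<.12)&(abs(b)<.05)&(zt>.02)&(zt<.05)
print('n',m.sum(),'a',np.percentile(a[m],[1,99]),'b',np.percentile(b[m],[1,50,99]),'ztop',np.median(zt[m]))
P=np.c_[a[m],b[m]]; print(cv2.minAreaRect((P*1000).astype(np.float32)))
mh=m&(a>.042); A=np.c_[a[mh],b[mh],np.ones(mh.sum())]; print('plane',np.linalg.lstsq(A,zt[mh],rcond=None)[0])
cv2.imwrite('pics/sc.png',cv2.resize(c['img'][150:350,200:480],None,fx=2,fy=2))
E
python3 sc.py
```

```text
time_s: 4.35
ee_pos: [0.4789, -0.2956, 0.0069]
eef_rot: [3.141, 0.0, 1.203]
force: [0.4, -0.0, 0.8]
grip_width: 0.0418
grip_force: 24.9
time_s: 5.22
ee_pos: [0.4786, -0.2953, 0.0904]
eef_rot: [-3.141, -0.0, 1.203]
force: [-0.7, 0.5, -3.3]
grip_width: 0.042
grip_force: 24.9
z 0.09039999643472615 F 24.942532181739807 w 0.042015763919984975
n 577 a [0.02141601 0.0824224 ] b [-0.02666086  0.00223785  0.02936658] ztop 0.03287998119489674
((51.4776725769043, 0.6184654235839844), (58.78153991699219, 62.46277618408203), 89.42710876464844)
plane [-0.02383983 -0.01404854  0.03477888]
```

```bash
python3 go.py .5884 -.1336 .034 1.4966
```

```text
t 5.28 pos [ 0.4785 -0.2953  0.09  ] rot [-3.14  -0.     1.203] w 0.0419 F 24.9
shift before turn [6.34 1.49 1.87] after turn [5.65 3.26 1.87] turn [-0.01 -0.   -1.68]
```

```bash
python3 -m inch '-1 0 0 0 0 0 -0.28; -1 0 0 0 0 0 -0.56; -1 0 0 0 0 0 -0.56; -1 0 0 0 0 0 -0.28; -1 0.35 0.2 0 0 0 0; -1 0.7 0.4 0 0 0 0; -1 0.8 0.46 0 0 0 0; -1 0.8 0.46 0 0 0 0; -1 0.8 0.46 0 0 0 0; -1 0.8 0.46 0 0 0 0'
python3 -m inch '-1 0.7 0.41 0 0 0 0; -1 0.5 0.29 0 0 0 0; -1 0.2 0.12 0.3 0 0 0; -1 0 0 0.6 0 0 0; -1 0 0 0.6 0 0 0; -1 0 0 0.37 0 0 0; -1 0 0 0 0 0 0; -1 0 0 0 0 0 0'
python3 go.py .5884 -.1336 .034 1.4966; python3 sc.py
```

```text
time_s: 6.52
ee_pos: [0.5618, -0.1722, 0.0902]
eef_rot: [-3.141, -0.0, 1.496]
force: [0.4, 0.4, -2.5]
grip_width: 0.0423
grip_force: 24.9
time_s: 7.52
ee_pos: [0.5892, -0.134, 0.0352]
eef_rot: [3.141, 0.0, 1.496]
force: [0.7, -1.3, -2.2]
grip_width: 0.0421
grip_force: 24.9
t 7.53 pos [ 0.5892 -0.134   0.0352] rot [3.141 0.    1.496] w 0.0421 F 24.9
shift before turn [ 0.01 -0.03  0.04] after turn [ 0.01 -0.03  0.04] turn [ 0.  0. -0.]
z 0.03522559855894622 F 24.942644834518433 w 0.04211917330463174
n 374 a [0.03904102 0.08234834] b [-0.02722559  0.00113608  0.02981262] ztop 0.03327598833227005
((59.93878173828125, 1.4399337768554688), (58.565635681152344, 45.561275482177734), 88.05803680419922)
plane [ 0.00016111 -0.01930792  0.0329161 ]
```

View pics/sc.png

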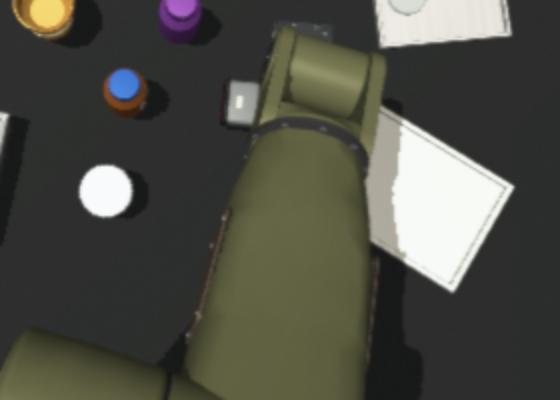

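The head is at crop (240,102), aimed left at the bottle at (125,90). It is level, and the window is about 10 cm from the label. I'll hold it there.

```bash
python3 -m inch '-1 0 0 0.03 0 0 0; -1 0 0 0 0 0 0; -1 0 0 0 0 0 0; -1 0 0 0 0 0 0; -1 0 0 0 0 0 0; -1 0 0 0 0 0 0; -1 0 0 0 0 0 0; -1 0 0 0 0 0 0; -1 0 0 0 0 0 0; -1 0 0 0 0 0 0'
python3 -m inch '-1 0 0 0 0 0 0; -1 0 0 0 0 0 0; -1 0 0 0 0 0 0; -1 0 0 0 0 0 0; -1 0 0 0 0 0 0; -1 0 0 0 0 0 0'
python3 - <<'E'
from h import *
from lab import lab
c=snap('scene'); cv2.imwrite('pics/s1.png',c['img'])
W=cloud(c); hsv=cv2.cvtColor(c['img'],cv2.COLOR_BGR2HSV)
m=(abs(W[...,0]-.604)<.03)&(abs(W[...,1]-.076)<.03)&(W[...,2]>.122)&(W[...,2]<.133)
P=W[m]; print('cap in scene cam',len(P),cv2.minEnclosingCircle(P[:,:2].astype(np.float32)))
m=(abs(W[...,0]-.59)<.04)&(abs(W[...,1]+.075)<.04)&(W[...,2]>.06)&(W[...,2]<.075)
P=W[m]; print('head',len(P),cv2.minAreaRect((P[:,:2]*1000).astype(np.float32)),np.median(P[:,2]))
print(ctrl.get_obs()['ee_pos'])
E
```

```text
time_s: 8.82
ee_pos: [0.5889, -0.1338, 0.0339]
eef_rot: [-3.142, 0.0, 1.497]
force: [-0.4, -0.4, -2.7]
grip_width: 0.0417
grip_force: 24.9
time_s: 9.57
ee_pos: [0.589, -0.1337, 0.0338]
eef_rot: [-3.142, -0.0, 1.497]
force: [0.3, 0.1, -2.0]
grip_width: 0.0419
grip_force: 24.9
cap in scene cam 180 ((0.6080372333526611, 0.07790304720401764), 0.019706448540091515)
head 428 ((594.8895263671875, -81.89521789550781), (66.86630249023438, 57.012577056884766), 85.90901184082031) 0.06606992356162342
[ 0.58892729 -0.13375531  0.03384376]
```

```bash
python3 -m inch '-1 0 0.17 0 0 0 0; -1 0 0 0 0 0 0; -1 0 0 0 0 0 0; -1 0 0 0 0 0 0; -1 0 0 0 0 0 0; -1 0 0 0 0 0 0; -1 0 0 0 0 0 0; -1 0 0 0 0 0 0; -1 0 0 0 0 0 0; -1 0 0 0 0 0 0'
python3 -m inch '-1 0 0 0 0 0 0; -1 0 0 0 0 0 0; -1 0 -0.3 0 0 0 0; -1 0 0 0 0 0 0; -1 0 0 0 0 0 0; -1 0 0 0 0 0 0; -1 0 0 0 0 0 0; -1 0 0 0 0 0 0; -1 0 0 0 0 0 0; -1 0 0 0 0 0 0'
python3 -m inch '-1 0 0 0 0 0 0; -1 0 0 0 0 0 0; -1 0 0 0 0 0 0; -1 0 0 0 0 0 0; -1 0 0 -0.5 0 0 0; -1 0 0 -0.8 0 0 0; -1 0 0 -0.6 0 0 0; -1 0 0 0 0 0 0'
python3 go.py .479 -.297 .09 1.203
```

```text
time_s: 10.88
ee_pos: [0.594, -0.1341, 0.0339]
eef_rot: [3.142, -0.0, 1.497]
force: [0.9, 0.3, -2.2]
grip_width: 0.0418
grip_force: 24.9
time_s: 12.12
ee_pos: [0.5851, -0.1335, 0.0339]
eef_rot: [3.142, 0.0, 1.497]
force: [1.2, -0.3, -1.6]
grip_width: 0.0419
grip_force: 24.9
time_s: 13.12
ee_pos: [0.5858, -0.1337, 0.0927]
eef_rot: [3.139, 0.001, 1.497]
force: [-0.4, -0.6, -2.6]
grip_width: 0.0419
grip_force: 24.9
t 13.12 pos [ 0.5858 -0.1337  0.0927] rot [3.139e+00 1.000e-03 1.497e+00] w 0.0419 F 24.9
shift before turn [-5.69 -3.15  0.08] after turn [-6.36 -1.36  0.09] turn [0.02 0.   1.68]
```

```bash
python3 -m inch '-1 -0.3 -0.17 0 0 0 0; -1 -0.7 -0.39 0 0 0 0; -1 -0.8 -0.44 0 0 0 0; -1 -0.8 -0.44 0 0 0 0; -1 -0.8 -0.44 0 0 0 0; -1 -0.8 -0.44 0 0 0 0; -1 -0.7 -0.39 0 0 0 0; -1 -0.5 -0.28 0 0 0 0; -1 -0.29 -0.16 0 0 0 0.4; -1 0 0 0 0 0 0.64'
python3 -m inch '-1 0 0 0 0 0 0.64; -1 0 0 0.3 0 0 0; -1 0 0 0.6 0 0 0; -1 0 0 0.6 0 0 0; -1 0 0 0.4 0 0 0; -1 0 0 0.2 0 0 0; -1 0 0 0.1 0 0 0; -1 0 0 0 0 0 0; -1 0 0 0 0 0 0'
python3 go.py .479 -.297 .007 1.203
```

```text
time_s: 14.38
ee_pos: [0.4774, -0.2973, 0.0903]
eef_rot: [-3.141, -0.0, 1.311]
force: [1.2, 0.8, -2.3]
grip_width: 0.0417
grip_force: 24.9
time_s: 15.5
ee_pos: [0.4784, -0.2968, 0.0253]
eef_rot: [3.141, 0.0, 1.204]
force: [-0.3, 1.3, -2.7]
grip_width: 0.0419
grip_force: 24.9
t 15.5 pos [ 0.4784 -0.2968  0.0253] rot [3.141 0.    1.204] w 0.0419 F 24.9
shift before turn [0.   0.02 0.61] after turn [0.   0.02 0.61] turn [0. 0. 0.]
```

```bash
python3 -m inch '-1 0 0 0.2 0 0 0; -1 0 0 0.2 0 0 0; -1 0 0 0.1 0 0 0; -1 0 0 0.05 0 0 0; -1 0 0 0.04 0 0 0; -1 0 0 0 0 0 0; -1 0 0 0 0 0 0'
```

```text
time_s: 16.38
ee_pos: [0.4782, -0.2968, 0.0073]
eef_rot: [3.141, 0.0, 1.203]
force: [-0.7, -0.2, -2.6]
grip_width: 0.0417
grip_force: 24.9
```

```bash
python3 -m inch '-1 0 0 0.03 0 0 0; -1 0 0 0 0 0 0; -1 0 0 0 0 0 0'
python3 -m inch '0.3 0 0 0 0 0 0; 0.3 0 0 0 0 0 0; 0.3 0 0 0 0 0 0; 0.3 0 0 0 0 0 0'
python3 -m inch '0.3 0 0 -0.3 0 0 0; 0.3 0 0 -0.7 0 0 0; 0.3 0 0 -1 0 0 0; 0.3 0 0 -1 0 0 0; 0.3 0 0 -1 0 0 0; 0.3 0 0 -1 0 0 0; 0.3 0 0 -1 0 0 0; 0.3 0 0 0 0 0 0'
python3 go.py .605 .077 .18 2.18
```

```text
time_s: 16.75
ee_pos: [0.4783, -0.2968, 0.0069]
eef_rot: [3.141, 0.0, 1.203]
force: [-2.4, 1.3, 4.7]
grip_width: 0.0418
grip_force: 24.9
time_s: 17.25
ee_pos: [0.4782, -0.2967, 0.0062]
eef_rot: [3.142, -0.0, 1.204]
force: [-0.7, 0.1, -0.1]
grip_width: 0.0609
grip_force: 0.0
time_s: 18.25
ee_pos: [0.4789, -0.2972, 0.189]
eef_rot: [3.137, 0.001, 1.203]
force: [-0.7, 0.1, -0.2]
grip_width: 0.0614
grip_force: 0.0
t 18.25 pos [ 0.4789 -0.2972  0.189 ] rot [3.137e+00 1.000e-03 1.203e+00] w 0.0614 F 0.0
shift before turn [13.15 -0.56  0.28] after turn [ 7.82 10.58  0.3 ] turn [ 0.02  0.02 -5.6 ]
```

The scanner is down: 4.7 N of contact force before release. Next is the bottle.

```bash
python3 -m inch '0.4 0.5 -0.02 0 0 0 0; 0.4 1 -0.04 0 0 0 0; 0.4 1 -0.04 0 0 0 0; 0.4 1 -0.04 0 0 0 0; 0.4 1 -0.04 0 0 0 0; 0.4 1 -0.04 0 0 0 0; 0.4 1 -0.04 0 0 0 0; 0.4 1 -0.04 0 0 0 0; 0.4 1 -0.04 0 0 0 0; 0.4 1 -0.04 0 0 0 0'
python3 -m inch '0.4 1 -0.04 0 0 0 0; 0.4 1 -0.04 0 0 0 0; 0.4 1 -0.05 0 0 0 0; 0.4 0.65 -0.03 0 0 0 -0.5; 0.4 0 0 0 0 0 -0.9; 0.4 0 0 0 0 0 -0.9; 0.4 0 0 0 0 0 -0.9; 0.4 0 0 0 0 0 -0.9; 0.4 0 0 0 0 0 -0.9; 0.4 0 0 0 0 0 -0.6'
python3 - <<'E'
from h import *
c=snap('top'); W=cloud(c)
cv2.imwrite('pics/t1.png',c['img'])
c=snap('scene'); W=cloud(c)
m=(abs(W[...,0]-.604)<.03)&(abs(W[...,1]-.076)<.03)&(W[...,2]>.119)&(W[...,2]<.133)&(c['img'][...,0]>1.5*c['img'][...,2])
P=W[m]; print('cap in scene cam',len(P),cv2.minEnclosingCircle(P[:,:2].astype(np.float32)))
E
python3 go.py .605 .077 .094 2.18
```

```text
time_s: 19.5
ee_pos: [0.5695, -0.0247, 0.185]
eef_rot: [-3.14, 0.0, 1.204]
force: [0.1, 0.3, -0.2]
grip_width: 0.0659
grip_force: 0.0
time_s: 20.75
ee_pos: [0.604, 0.0782, 0.1849]
eef_rot: [-3.14, -0.001, 2.185]
force: [-0.2, 0.3, -0.4]
grip_width: 0.0658
grip_force: 0.0
cap in scene cam 118 ((0.6084163188934326, 0.07753633707761765), 0.02010176330804825)
t 20.85 pos [0.604  0.0781 0.185 ] rot [-3.140e+00 -1.000e-03  2.183e+00] w 0.0657 F 0.0
shift before turn [-0.05  0.01  3.03] after turn [-0.05  0.    3.03] turn [-0.01 -0.01  0.02]
```

```bash
python3 -m inch '0.4 -0.06 0.03 0.4 0 0 0; 0.4 0 0 0.7 0 0 0; 0.4 0 0 0.7 0 0 0; 0.4 0 0 0.6 0 0 0; 0.4 0 0 0.4 0 0 0; 0.4 0 0 0.2 0 0 0; 0.4 0 0 0 0 0 0; 0.4 0 0 0 0 0 0'
python3 -m inch '-1 0 0 0 0 0 0; -1 0 0 0 0 0 0; -1 0 0 0 0 0 0; -1 0 0 0 0 0 0; -1 0 0 0 0 0 0; -1 0 0 0 0 0 0' 25
python3 go.py .606 .077 .094 2.18
```

```text
time_s: 21.85
ee_pos: [0.6068, 0.0764, 0.0969]
eef_rot: [3.141, 0.001, 2.181]
force: [-0.6, 0.2, 0.5]
grip_width: 0.066
grip_force: 0.0
time_s: 22.6
ee_pos: [0.6066, 0.0763, 0.0963]
eef_rot: [3.141, 0.0, 2.181]
force: [-0.2, -0.6, 1.8]
grip_width: 0.0375
grip_force: 25.0
t 22.6 pos [0.6066 0.0763 0.0963] rot [3.141 0.    2.181] w 0.0375 F 25.0
shift before turn [ 0.03 -0.    0.08] after turn [ 0.03 -0.    0.08] turn [0. 0. 0.]
```

```bash
python3 -m inch '-1 0 0 -0.2 0 0 0; -1 0 0 -0.5 0 0 0; -1 0 0 -0.9 0 0 0; -1 0 0 -1 0 0 0; -1 0 0 -1 0 0 0; -1 0 0 -1 0 0 0; -1 0 0 -0.6 0 0 0; -1 0 0 0 0 0 0; -1 0 0 0 0 0 0'
python3 - <<'E'
from h import *
c=snap('scene'); W=cloud(c); hsv=cv2.cvtColor(c['img'],cv2.COLOR_BGR2HSV)
m=(abs(W[...,0]-.503)<.11)&(abs(W[...,1]-.33)<.11)&(W[...,2]>.056)&(W[...,2]<.068)&(hsv[...,1]<60)
r=cv2.minAreaRect((W[m][:,:2]*1000).astype(np.float32)); print(r)
a=np.radians(r[2]); a=(a+np.pi/4)%(np.pi/2)-np.pi/4
u=np.array([np.cos(a),np.sin(a)]); v=np.array([-u[1],u[0]]); print('free',np.array(r[0])+40.5*(u+v),a)
E
python3 go.py .552 .363 .246 2.18
```

```text
time_s: 23.72
ee_pos: [0.6061, 0.0763, 0.251]
eef_rot: [-3.14, -0.001, 2.181]
force: [0.0, -0.1, -2.3]
grip_width: 0.0376
grip_force: 25.0
((505.4459228515625, 329.8204650878906), (176.72901916503906, 177.31161499023438), 80.16568756103516)
free [552.26819091 362.80796596] -0.17164113172977036
t 23.77 pos [0.6061 0.0763 0.2508] rot [-3.140e+00 -1.000e-03  2.181e+00] w 0.0375 F 25.0
shift before turn [8.87 4.   0.16] after turn [8.87 3.99 0.16] turn [-0.01 -0.01  0.  ]
```

```bash
python3 -m inch '-1 0.3 0.13 0 0 0 0; -1 0.7 0.32 0 0 0 0; -1 0.9 0.41 0 0 0 0; -1 0.9 0.41 0 0 0 0; -1 0.9 0.41 0 0 0 0; -1 0.9 0.41 0 0 0 0; -1 0.9 0.41 0 0 0 0; -1 0.9 0.41 0 0 0 0; -1 0.9 0.41 0 0 0 0; -1 0.8 0.36 0 0 0 0'
python3 -m inch '-1 0.5 0.22 0 0 0 0; -1 0.27 0.1 0 0 0 0; -1 0 0 0 0 0 0; -1 0 0 0 0 0 0; -1 0 0 0 0 0 0'
python3 go.py .552 .3627 .17 2.18
cat > bt.py <<'E'
from h import *
o=ctrl.get_obs(); p=o['ee_pos']; 
c=snap('scene'); W=cloud(c); hsv=cv2.cvtColor(c['img'],cv2.COLOR_BGR2HSV)
zb=p[2]-.0963
am=(hsv[...,0]<18)&(hsv[...,1]>130)
m=am&(abs(W[...,0]-p[0])<.045)&(abs(W[...,1]-p[1])<.045)&(W[...,2]>zb+.02)&(W[...,2]<zb+.08)
P=W[m]; print(len(P))
from scipy.optimize import least_squares
for lo,hi in((.02,.05),(.05,.08),(.02,.08)):
    Q=P[(P[:,2]>zb+lo)&(P[:,2]<zb+hi)]
    if len(Q)>20: print(lo,least_squares(lambda t:np.hypot(Q[:,0]-t[0],Q[:,1]-t[1])-.028,p[:2],loss='soft_l1',f_scale=.002).x-p[:2])
cv2.imwrite('pics/bt.png',c['img'])
E
python3 bt.py
```

```text
time_s: 25.02
ee_pos: [0.557, 0.3403, 0.2516]
eef_rot: [-3.141, -0.0, 2.181]
force: [0.2, 0.3, -1.5]
grip_width: 0.0378
grip_force: 25.0
time_s: 25.65
ee_pos: [0.5527, 0.3626, 0.2524]
eef_rot: [3.141, 0.0, 2.18]
force: [0.1, -0.1, -1.9]
grip_width: 0.0378
grip_force: 25.0
t 25.65 pos [0.5527 0.3626 0.2524] rot [3.141 0.    2.18 ] w 0.0378 F 25.0
shift before turn [ 0.02 -0.02  2.75] after turn [ 0.02 -0.02  2.75] turn [ 0.  0. -0.]
346
0.02 [2.28529417e-04 2.18492631e-05]
0.05 [0.00015146 0.00011698]
0.02 [1.89645416e-04 6.60442970e-05]
```

View pics/bt.png

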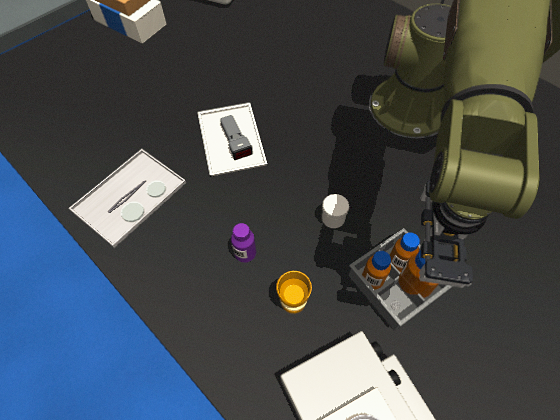

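```bash
python3 - <<'E'
from h import *
c=dict(np.load('pics/scene.npz')); V=c['view'];K=c['intrinsics']
for p in ((.552,.3627,.004),(.5527,.3626,.2),(.5527,.3626,.156),(.5388,.2818,.129),(.4726,.3749,.129),(.4555,.299,.129)):
    q=V[:3,:3]@np.array(p)+V[:3,3]; s=q[:2]/q[2]; s=s*(1+c['k1']*(s@s)); print(p,s*[K[0,0],K[1,1]]+[K[0,2],K[1,2]])
E
```

```text
(0.552, 0.3627, 0.004) [395.39100668 304.72562303]
(0.5527, 0.3626, 0.2) [416.89059669 273.0927196 ]
(0.5527, 0.3626, 0.156) [411.29696527 281.27664504]
(0.5388, 0.2818, 0.129) [381.94473595 257.09833964]
(0.4726, 0.3749, 0.129) [434.91349452 265.12206186]
(0.4555, 0.299, 0.129) [411.02335433 238.19831835]
```

The held bottle is at about (417,272), upright and over the empty cell, whose projected floor centre is (395,305). The jar, the funnel and the scanner in its tray are where they were. I'll lower it now.

```bash
python3 -m inch '-1 0 0 0.4 0 0 0; -1 0 0 0.7 0 0 0; -1 0 0 0.7 0 0 0; -1 0 0 0.7 0 0 0; -1 0 0 0.7 0 0 0; -1 0 0 0.6 0 0 0; -1 0 0 0.4 0 0 0; -1 0 0 0.3 0 0 0; -1 0 0 0.2 0 0 0; -1 0 0 0 0 0 0'
python3 go.py .552 .3627 .1003 2.18
```

```text
time_s: 26.95
ee_pos: [0.5524, 0.3632, 0.1111]
eef_rot: [-3.141, -0.0, 2.181]
force: [-0.4, 0.4, -2.7]
grip_width: 0.0377
grip_force: 25.0
t 26.95 pos [0.5524 0.3632 0.1111] rot [-3.141 -0.     2.181] w 0.0377 F 25.0
shift before turn [-0.01 -0.02  0.36] after turn [-0.01 -0.02  0.36] turn [-0. -0.  0.]
```

```bash
python3 -m inch '-1 0 0 0.12 0 0 0; -1 0 0 0.1 0 0 0; -1 0 0 0.08 0 0 0; -1 0 0 0.03 0 0 0; -1 0 0 0 0 0 0; -1 0 0 0 0 0 0'
```

```text
time_s: 27.7
ee_pos: [0.5525, 0.3632, 0.1015]
eef_rot: [3.141, -0.0, 2.181]
force: [-0.0, -0.9, -1.5]
grip_width: 0.0371
grip_force: 25.0
```

```bash
python3 -m inch '-1 0 0 0.03 0 0 0; -1 0 0 0.02 0 0 0; -1 0 0 0 0 0 0; -1 0 0 0 0 0 0'
```

```text
time_s: 28.2
ee_pos: [0.5526, 0.3633, 0.1003]
eef_rot: [3.141, 0.0, 2.181]
force: [-1.2, -0.6, 4.5]
grip_width: 0.0372
grip_force: 25.0
```

It is in contact with the cell floor (4.5 N up). Releasing and retreating straight up.

```bash
python3 -m inch '0.35 0 0 0 0 0 0; 0.35 0 0 0 0 0 0; 0.35 0 0 0 0 0 0; 0.35 0 0 0 0 0 0; 0.35 0 0 -0.3 0 0 0; 0.35 0 0 -0.7 0 0 0; 0.35 0 0 -1 0 0 0; 0.35 0 0 -1 0 0 0; 0.35 0 0 -1 0 0 0; 0.35 0 0 -1 0 0 0'
python3 -m inch '0.35 -1 0 0 0 0 0; 0.35 -1 0 0 0 0 0; 0.35 -1 0 0 0 0 0; 0.35 -1 0 0 0 0 0; 0.35 -1 0 0 0 0 0; 0.35 -1 0 0 0 0 0; 0.35 -1 0 0 0 0 0; 0.35 0 0 0 0 0 0'
python3 - <<'E'
from h import *
c=snap('scene'); snap('top'); cv2.imwrite('pics/end.png',c['img'])
W=cloud(c); b=c['img'][...,0]>1.5*c['img'][...,2]
for n,x,y in (('bottle',.552,.363),('s1',.5388,.2818),('s2',.4726,.3749),('s3',.4555,.299)):
    m=b&(abs(W[...,0]-x)<.03)&(abs(W[...,1]-y)<.03)&(W[...,2]>.122)&(W[...,2]<.14)
    P=W[m]; print(n,len(P),cv2.minEnclosingCircle(P[:,:2].astype(np.float32)) if len(P) else 0, np.median(P[:,2]))
m=(abs(W[...,0]-.483)<.09)&(abs(W[...,1]+.286)<.09)&(W[...,2]>.025)&(W[...,2]<.05)
P=W[m]; print('scanner',cv2.minAreaRect((P[:,:2]*1000).astype(np.float32)),P[:,2].min(),np.median(P[:,2]),P[:,2].max())
E
```

```text
time_s: 29.45
ee_pos: [0.5523, 0.3632, 0.2517]
eef_rot: [3.141, 0.0, 2.181]
force: [-0.6, -0.5, -0.3]
grip_width: 0.0637
grip_force: 0.0
time_s: 30.45
ee_pos: [0.6735, 0.1893, 0.2501]
eef_rot: [3.142, 0.0, 2.178]
force: [-0.4, 0.5, 0.1]
grip_width: 0.0631
grip_force: 0.0
bottle 256 ((0.5535429120063782, 0.3647650480270386), 0.020051781088113785) 0.12869999128797643
s1 233 ((0.5402970910072327, 0.2824382781982422), 0.02027389407157898) 0.128631924507359
s2 241 ((0.47611203789711, 0.3754879832267761), 0.01976856030523777) 0.12864112879677586
s3 214 ((0.4580599069595337, 0.3004431128501892), 0.01982956752181053) 0.12850123286237014
scanner ((484.8309326171875, -288.3101806640625), (154.1303253173828, 58.5908203125), 69.7710189819336) 0.025707473797803703 0.03600248615065357 0.04543818790908716
```

View pics/end.png

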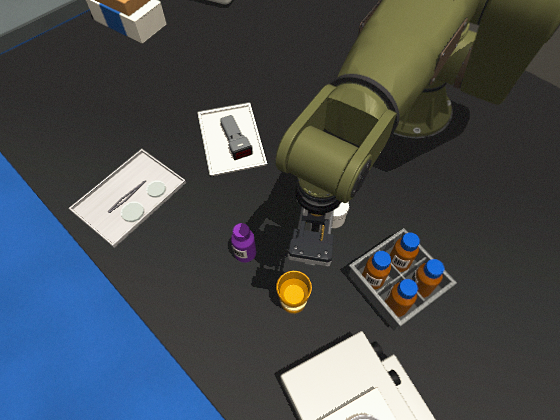

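All four bottles stand level in the crate, with the logged one's cap at (404,288). The scanner lies in its tray at (236,140), and the jar and funnel are unmoved. The bottle kept its heading, so before handing in I'll check the label azimuth from the top camera, which now sees its −y side.

```bash
python3 - <<'E'
from h import *
c=dict(np.load('pics/top.npz')); V=c['view'];K=c['intrinsics']; im=c['img'].astype(np.float32)
C=(.550,.3625)
zs=np.array([.048,.054,.060,.066,.070])
for a in np.arange(-2.8,-.2,.1):
    P=np.array([[C[0]+.0283*np.cos(a),C[1]+.0283*np.sin(a),z] for z in zs])
    Q=P@V[:3,:3].T+V[:3,3]; s=Q[:,:2]/Q[:,2:]; s=s*(1+float(c['k1'])*(s**2).sum(1,keepdims=True))
    uv=(s*[K[0,0],K[1,1]]+[K[0,2],K[1,2]]).astype(np.float32)
    v=cv2.remap(im,uv[None,:,0],uv[None,:,1],cv2.INTER_LINEAR)[0]
    print(round(a,2),uv.mean(0).round(1),'B',v[:,0].astype(int),'R',v[:,2].astype(int))
cv2.imwrite('pics/cr.png',cv2.resize(c['img'][190:250,130:200],None,fx=8,fy=8,interpolation=cv2.INTER_CUBIC))
E
```

```text
-2.8 [154.8 224.7] B [37 30 30 29 30] R [72 65 64 64 64]
-2.7 [155.8 224.3] B [27 25 23 22 21] R [63 62 61 59 59]
-2.6 [156.8 223.8] B [23 21 20 20 20] R [60 59 59 59 59]
-2.5 [157.7 223.3] B [21 21 20 20 20] R [59 59 59 59 59]
-2.4 [158.6 222.6] B [27 27 28 29 28] R [60 61 62 62 62]
-2.3 [159.4 221.8] B [57 57 53 54 59] R [75 75 74 76 79]
-2.2 [160.2 221. ] B [68 70 73 74 76] R [78 80 82 84 87]
-2.1 [160.8 220.1] B [56 51 49 59 62] R [65 58 54 66 72]
-2.0 [161.4 219.1] B [50 44 42 45 49] R [58 49 47 51 59]
-1.9 [161.8 218.1] B [58 52 50 52 55] R [65 58 56 59 65]
-1.8 [162.2 217.1] B [45 39 40 51 60] R [52 44 44 59 70]
-1.7 [162.4 216. ] B [44 38 46 53 61] R [50 42 50 60 70]
-1.6 [162.5 215. ] B [49 39 46 55 61] R [55 42 51 63 72]
-1.5 [162.6 213.9] B [51 50 54 57 60] R [57 57 61 65 72]
-1.4 [162.5 212.8] B [53 45 48 57 66] R [60 49 54 65 76]
-1.3 [162.3 211.8] B [42 37 47 55 62] R [50 42 52 63 71]
-1.2 [162.  210.7] B [33 36 46 58 62] R [40 42 51 67 74]
-1.1 [161.6 209.7] B [54 57 61 64 61] R [61 64 70 75 76]
-1.0 [161.1 208.8] B [62 66 64 61 62] R [72 76 76 77 79]
-0.9 [160.5 207.9] B [59 58 64 66 55] R [74 75 81 84 78]
-0.8 [159.8 207.1] B [67 72 66 68 70] R [83 88 85 91 95]
-0.7 [159.1 206.3] B [83 98 96 93 96] R [ 99 116 117 114 116]
-0.6 [158.2 205.7] B [116 113 115 122 121] R [133 132 133 141 141]
-0.5 [157.3 205.1] B [123 130 131 123 127] R [140 147 149 143 148]
-0.4 [156.4 204.6] B [130 125 125 128 120] R [148 144 146 152 145]
-0.3 [155.4 204.2] B [114 120 109  98  99] R [137 144 140 132 136]
```

View pics/cr.png

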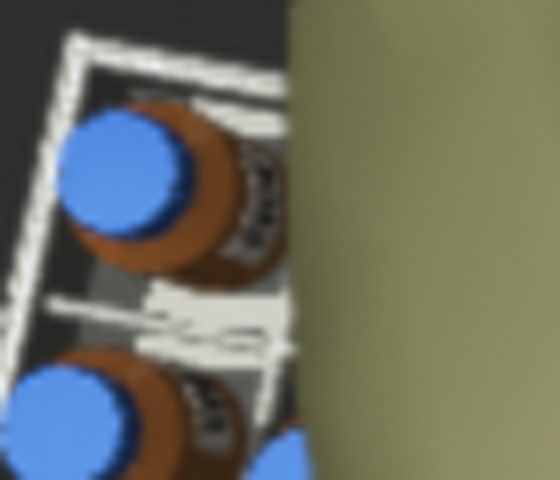

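The label now shows clearly on the bottle's −y side, from crop (230,260) to (260,140). That spans azimuths of about −2.35 to −0.95, so its middle is at −1.65, as aimed. Handing in.

```bash
python3 -c "
from station import ticket
print(ticket.hand_in())"
```

```text
the job is handed in; nothing more can be done
None
```

I held the scanner steady on the label for over a second, laid it back in its tray button side up, and set the bottle down in the empty cell, then handed in; the hand-in returned no verdict, so the read is not confirmed.

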